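# Raise the chocolate stamp, press two bars, park it on the cold plate

## Task

Raise the lying hand stamp upright by lifting its handle end while its brass head stays on the bench and pivots there, and let it come to stand flat on its head; do not pick it up off the bench while it is still tilted. Then, holding it upright, press its head onto the middle of the round chocolate bar and next onto the middle of the six-sided one, each time pushing the sprung bar about 6 mm down with a short steady press but never right down onto its stop. Finally stand the stamp upright in the middle of the cold plate without dropping it, let go, and leave the bowl, brush and carton where they are.

Things in the scene. Friction and masses are not known exactly. Their poses are not given: they have to be found in the camera images.
- stamp: Loose hand stamp, 150 mm long, 0.25-0.42 kg, lying level: brass head 36 x 36 mm, 14 long; steel neck 24 dia, 50 long; round black handle 36 dia, 86 long. Origin on the long axis, 75 mm from either end; x runs from head to handle end (up when it stands); y, z square to the head's sides. Balance point about 50 mm from the foot face; stands by itself once within about 15 degrees of upright.
- stamp_foot (a point): Centre of the flat end face of the stamp's brass head (the stamping face); same axes as the stamp.
- round_bar (a joint): How far the round bar is pressed down in its sprung seat: 0 at rest (up), 0.010 m on its stop. It gives straight down and springs back; it starts to move at about 1 N and takes about 1.2 N more per mm: 6 N at 4 mm, 8 N at 6 mm, 11.5 N at 9 mm.
- round_bar_mark (a point): Middle of the top of the round chocolate bar (64 mm in diameter), marked by a thin printed disc 26 mm across; at rest 50 mm above the bench. The bar stands on a fixed grey seat block 90 x 90 x 22 mm. z up.
- hex_bar (a joint): The same for the six-sided bar: 0 at rest (up), 0.010 m on its stop, same spring.
- hex_bar_mark (a point): Middle of the top of the six-sided chocolate bar (64 mm across flats), marked by the same printed disc; at rest 50 mm above the bench, on the same kind of seat block. z up.
- plate_top (a point): Middle of the top face of the cold plate, a fixed plain aluminium block 110 x 110 mm and 20 mm high on the bench; x and y along its sides, z up.
- bowl: Bystander: loose steel bowl, 120 mm across, 50 mm high; origin under its middle.
- brush: Bystander: loose pastry brush lying on the bench, 200 mm long; origin under its middle, x along it.
- carton: Bystander: loose cardboard carton, 60 x 100 x 45 mm; origin under its middle.
Mind the look-alikes: they are no part of the job. Leave any green or purple look-alike of the part that bears hex_bar alone. What is shaped like the part that bears plate_top but black or turquoise is not meant.

How it is judged:
By the outcome, as a careful person would: the job done as asked, in the order asked, and still so for the second after the job is handed in, with the robot touching nothing.
It also fails if it takes over 67 s, if anything falls off the work surface, if the arm or the gripper's body presses on something with over 40 N, if the wrist force passes 120 N, or if a joint passes its speed limit or range.

## Robot

A 6-joint arm with a two-finger parallel gripper is mounted at the origin on the work surface. World frame = base frame: x ahead of the robot, y to its left, z up, the work surface at z = 0. Lengths are in m, angles in rad, forces in N, time in s.
With the tool pointing down it reaches from about 0.25 to 0.775 m from the base axis. Payload 4 kg.
Tool frame: the origin (TCP) lies midway between the tips of the shut fingers; the grasp point (between the pads) lies 19 mm behind it; z points along the fingers, y is the direction in which the jaws open and shut (so a half turn about z gives the same grasp; the last joint's range is limited). The gripper opens to 94 mm and grips with 3 to 60 N. Pads are 16 mm wide; open, the fingers measure 119 mm over their backs; the gripper's body (75 mm by 177 mm) begins 78 mm behind the grasp point.
Start: joints at [1.087, 0.087, 1.371, -0, 1.684, -0.103], TCP at [0.204, 0.511, 0.206] pointing down, gripper open.
Joint ranges: [-3.1, 3.1], [-0.76, 2.03], [0.27, 2.55], [-1.08, 4.22], [0.17, 2.65], [-2.57, 2.57]. Speed limits (rad/s): [2.79, 2.79, 3.14, 3.14, 3.14, 3.14].

## Interface

Orientations are given as a 3x3 rotation matrix whose columns are the frame's x, y, z axes.
In Python, from plant import robot gives the robot as it stands. Calls block until the motion is done:
- robot.movep(position, orientation): joint-space move of the TCP to a pose.
- robot.move_straight(position, vel=0.15, frame=None, guard=None): straight line of the TCP; frame=None keeps the orientation; vel is the mean speed in m/s. With guard (N) it stops when the force on the tool has changed by that much, and returns True; else False.
- robot.movej(angles): joint-space move.
- robot.gripper_to(opening): finger opening in m; the grip force is fixed at half the most; returns when the fingers have stopped.
- robot.wait(seconds).
- robot.solve_ik(position, orientation): joint angles nearest the present ones, or None.
- robot.read_camera(name): name is "scene" or "top" or "wrist"; returns a dict with "img" (480x640x3 uint8, red, green, blue), "mtx" (3x3 intrinsics, pixels), "rvec" (rotation vector, rad) and "tvec" (3), from world to camera coordinates, as OpenCV has them. Camera axes: x right, y down, z forward; pixel columns grow to the right and rows downward; lengths in m; the calibration is good to about 2 mm. A picture is of the moment at which its call begins. There is no depth.
A pose or a line that the arm cannot do raises robot.MotionError and nothing moves.
- robot.finish_job(): hands the job in, once; it reports no verdict.
Trained networks look in a picture, given as the dict that the camera call returned (one of the last four; its "shot" number tells which), for a name from the list of things; names that differ only in an ending like _2 or _b are one class to them, and where a whole thing is asked for, a point or a joint stands for the part that bears it (a point fixed in the world has none). Each returns a list of dicts, best first, with "confidence" (0 to 1); they miss things now and then, are a little off and sometimes report something else, mostly with a low value. They report only what shows in the picture. A call takes as long as a camera call. They do not tell look-alikes from the thing itself.
- robot.regions_of(label, picture): "pixels" (480x640 bool, what is visible of it) and "pixel" ([column, row] in pixels, amid what is visible of it).
Readings, each from a call of its own:
- robot.read_clock(): time.
- robot.read_joint_pos(): joint angles.
- robot.read_dq(): joint speeds.
- robot.read_joint_efforts(): joint torques, N m.
- robot.read_eef_pos(): TCP position.
- robot.read_tool_rot(): TCP orientation.
- robot.read_wrist_force(): force on the tool from outside, world axes, zero at the start.
- robot.read_wrist_torque(): the same for the moment, N m.
- robot.read_width(): finger opening in m.
Only numpy, scipy, OpenCV 4.12 (cv2) and the standard library are available. Lean on these libraries where they do the work, as an engineer would, in place of code of your own. Each camera call takes 0.05 s, during which the arm holds its last target.

## Working session

There is one attempt and no reset: what is moved stays moved. The work goes in short steps, each a Python script; the robot and the scene stay as the last script left them, time stands still between calls to the robot, and variables do not carry over. Pictures are saved under pics/ and viewed, and the job is handed in when it is done.

```bash
ls; mkdir -p pics; python3 - <<'E'
from plant import robot
import cv2
print(robot.read_clock())
for n in ["scene","top"]:
    p=robot.read_camera(n); cv2.imwrite(f"pics/{n}0.png",p["img"][:,:,::-1])
    print(n,p["mtx"].tolist(),p["rvec"],p["tvec"])
    for l in ["stamp","round_bar","hex_bar","round_bar_mark","hex_bar_mark","bowl","brush","carton"]:
        try:
            for d in robot.regions_of(l,p): print(l,d["pixel"],round(d["confidence"],2),d["pixels"].sum())
        except Exception as e: print(l,e)
print(robot.read_clock())
E
```

```text
pics
0.0
scene [[469.1239687774454, 0.0, 321.55895277412156], [0.0, 469.1239687774454, 242.66752161025607], [0.0, 0.0, 1.0]] [ 2.26498839  0.61876796 -0.28770946] [-0.44799332 -0.17658531  1.48260411]
stamp [324.9, 204.5] 0.74 537
round_bar [229.9, 284.6] 0.66 508
hex_bar [288.6, 317.1] 0.85 597
hex_bar [276.0, 230.6] 0.84 424
hex_bar [334.1, 370.3] 0.73 819
round_bar_mark [226.6, 289.9] 0.68 437
hex_bar_mark [273.4, 230.3] 0.86 455
hex_bar_mark [334.1, 365.7] 0.63 841
hex_bar_mark [286.2, 317.7] 0.56 664
bowl [421.4, 202.2] 0.97 1050
brush [228.8, 370.3] 0.71 1242
carton [370.7, 323.0] 0.7 1448
carton [343.4, 269.7] 0.63 1691
top [[571.639177306827, 0.0, 311.772048668163], [0.0, 571.639177306827, 243.55428253190223], [0.0, 0.0, 1.0]] [ 2.14113424 -2.13318464  0.20027721] [-0.06930581  0.55862573  1.2882503 ]
stamp [220.0, 283.2] 0.97 872
round_bar [399.7, 297.2] 0.75 626
hex_bar [399.1, 227.2] 0.76 674
hex_bar [307.1, 304.5] 0.67 662
round_bar_mark [398.9, 296.5] 0.91 660
hex_bar_mark [302.5, 306.6] 0.74 710
hex_bar_mark [423.9, 164.0] 0.68 620
hex_bar_mark [399.3, 229.4] 0.61 595
bowl [180.5, 181.5] 0.78 1876
bowl [398.3, 229.1] 0.28 642
brush [463.3, 251.8] 0.57 1064
carton [354.9, 164.5] 0.57 1188
0.9
```

View pics/scene0.png

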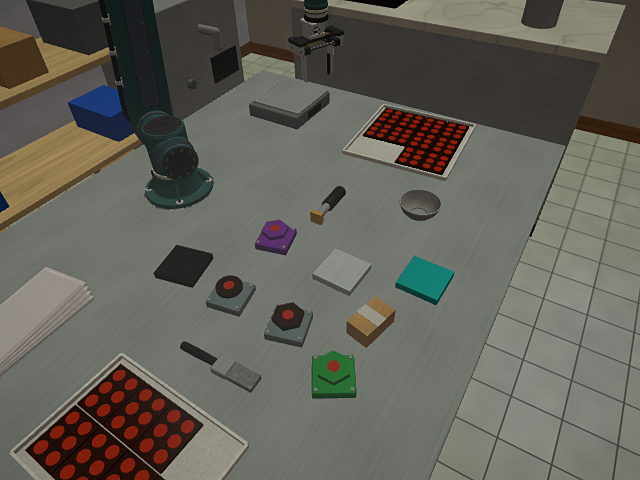

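View pics/top0.png

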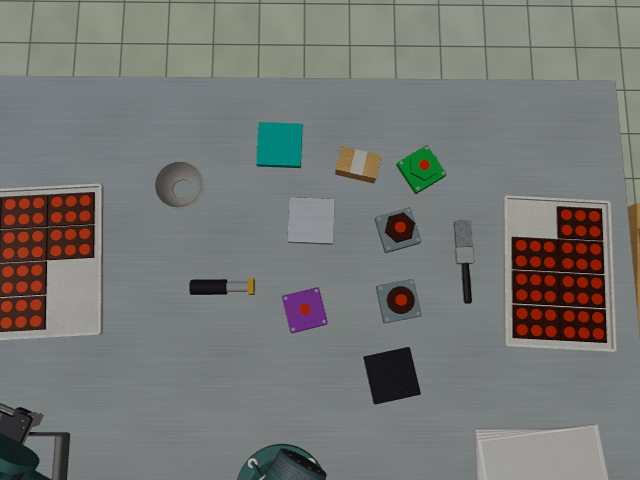

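```bash
python3 -c "
import cv2
t=cv2.imread('pics/top0.png');cv2.imwrite('pics/top0c.png',cv2.resize(t[130:360,150:500],None,fx=2.28,fy=2.28,interpolation=2))
t=cv2.imread('pics/scene0.png');cv2.imwrite('pics/scene0c.png',cv2.resize(t[170:410,190:480],None,fx=2.5,fy=2.5,interpolation=2))"
```

```text
(no output)
```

View pics/top0c.png

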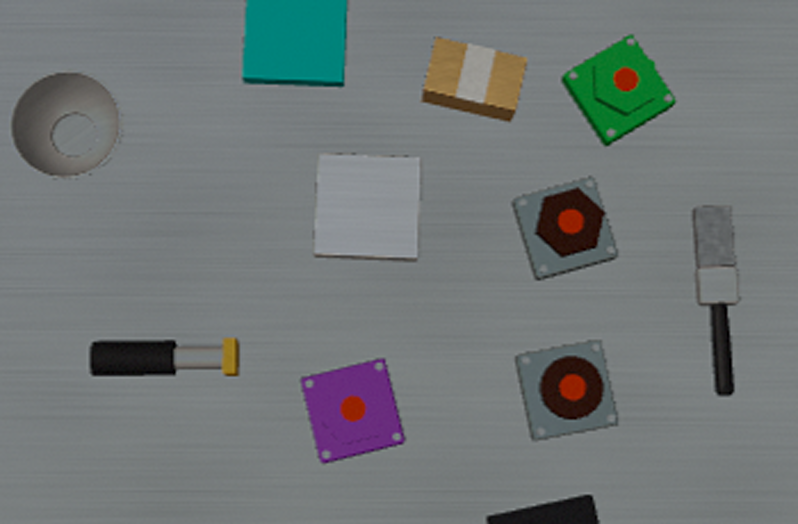

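View pics/scene0c.png

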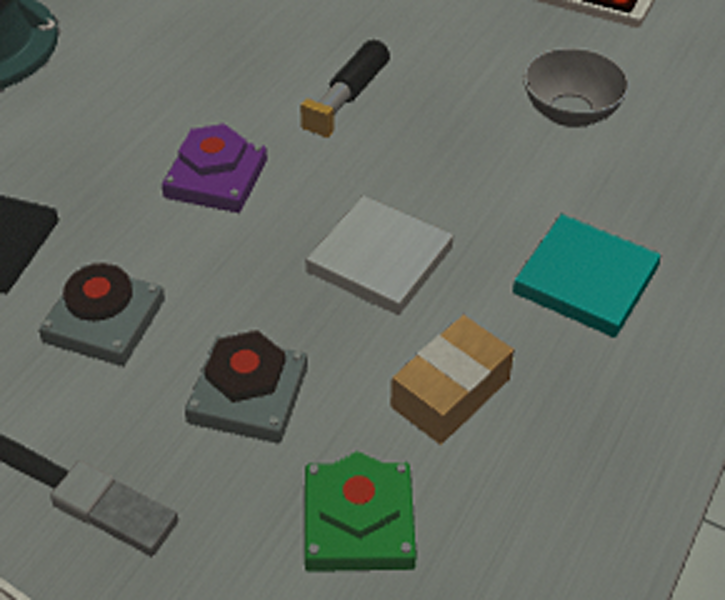

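The hex look-alikes in the top image are green (424,165) and purple (305,310). The brown bar on a grey seat at (400,227) fits hex_bar. For the plate, turquoise (280,145) and black (392,376) are decoys, so the bare aluminium block at (311,220) is plate_top. The crop confirms both. The stamp lies with its handle to the left (+y) and its head at (251,286).

```bash
cat > h.py <<'E'
import numpy as np, cv2
from scipy.spatial.transform import Rotation as R
def ray(p,uv,z):
    uv=np.array(uv,float).reshape(-1,1,2)
    n=cv2.undistortPoints(uv,p["mtx"],None).reshape(-1,2)
    Rm=cv2.Rodrigues(np.array(p["rvec"],float))[0]; t=np.array(p["tvec"]).reshape(3)
    c=-Rm.T@t; d=np.c_[n,np.ones(len(n))]@Rm
    s=(z-c[2])/d[:,2]; return c+d*s[:,None]
E
cat > m.py <<'E'
from plant import robot
from h import *
P={}
for n in ["scene","top"]:
    p=robot.read_camera(n); im=p["img"].astype(int); P[n]=p
    red=((im[...,0]>130)&(im[...,1]<70)&(im[...,2]<60)).astype(np.uint8)
    k,l,s,c=cv2.connectedComponentsWithStats(red)
    for i in range(1,k):
        w=ray(p,c[i],0.05)[0]
        if s[i,4]>20 and 0.2<w[0]<0.8 and abs(w[1])<0.4: print(n,"red",c[i].round(1),s[i,4],w.round(4))
    # plate top: bright grey
    hsv=cv2.cvtColor(p["img"],cv2.COLOR_RGB2HSV)
    uv=(342,268) if n=="scene" else (311,220)
    print("plate hsv",hsv[uv[1],uv[0]])
    ff=p["img"].copy(); mask=np.zeros((482,642),np.uint8)
    ff=cv2.medianBlur(ff,5)
    cv2.floodFill(ff,mask,uv,(255,0,0),(6,)*3,(6,)*3,cv2.FLOODFILL_FIXED_RANGE|cv2.FLOODFILL_MASK_ONLY)
    m=mask[1:-1,1:-1]; cs=cv2.findContours(m,cv2.RETR_EXTERNAL,cv2.CHAIN_APPROX_NONE)[0]
    cc=max(cs,key=cv2.contourArea); w=ray(p,cc.reshape(-1,2),0.02)
    r=cv2.minAreaRect((w[:,:2]*1000).astype(np.float32)); print(n,"plate",r)
    for d in robot.regions_of("stamp",p)[:1]:
        m=d["pixels"].astype(np.uint8); 
        m2=m
        cs=cv2.findContours(m,cv2.RETR_EXTERNAL,cv2.CHAIN_APPROX_NONE)[0]
        cc=max(cs,key=cv2.contourArea); w=ray(p,cc.reshape(-1,2),0.018)
        r=cv2.minAreaRect((w[:,:2]*1000).astype(np.float32)); print(n,"stamp",r, cv2.boxPoints(r).round(1).tolist())
    yl=((hsv[...,0]>14)&(hsv[...,0]<32)&(hsv[...,1]>130)).astype(np.uint8)
    k,l,s,c=cv2.connectedComponentsWithStats(yl)
    for i in range(1,k):
        if s[i,4]>30: print(n,"brass",c[i].round(1),s[i],ray(p,c[i],0.025)[0].round(4))
    print("cam",(-cv2.Rodrigues(p["rvec"])[0].T@p["tvec"].reshape(3)).round(3))
E
python3 m.py
python3 - <<'E'
from plant import robot
from h import *
print(robot.read_tool_rot().round(3))
for x,y in [(.35,.1),(.33,.2),(.35,0.05)]:
  for a in range(-60,100,15):
    t=np.radians(a); z=np.array([0,np.sin(t),-np.cos(t)])
    o=[]
    for s in (1,-1):
      yy=np.array([s,0,0.]); Rm=np.c_[np.cross(yy,z),yy,z]
      g=np.array([x,y,0.1]); q=robot.solve_ik((g+z*.019).tolist(),Rm.tolist()); o.append(None if q is None else np.round(q,2).tolist())
    print(x,y,a,o)
E
```

```text
scene red [274.3 227.5] 37 [ 0.4076 -0.0533  0.05  ]
scene red [228.4 284.1] 50 [ 0.4297 -0.2742  0.05  ]
scene red [287.4 313.9] 67 [ 0.6007 -0.2769  0.05  ]
scene red [333.1 365.4] 97 [ 0.754 -0.339  0.05 ]
plate hsv [ 40  11 139]
scene plate ((623.814453125, -68.81788635253906), (106.82073974609375, 107.08150482177734), 87.63186645507812)
scene stamp ((456.83905029296875, 141.14544677734375), (55.167999267578125, 184.56069946289062), 4.124499797821045) [[422.70001220703125, 231.1999969482422], [436.0, 47.099998474121094], [491.0, 51.099998474121094], [477.70001220703125, 235.1999969482422]]
scene brass [18.4 58. ] [   0   27   48   62 1962] [-1.3388  0.3484  0.025 ]
scene brass [71. 76.] [62 72 21 10 42] [-0.9509  0.3398  0.025 ]
scene brass [49.5 84.1] [38 79 23 11 60] [-0.9634  0.2419  0.025 ]
scene brass [19.9 97.4] [  0  87  43  23 168] [-0.9625  0.1036  0.025 ]
scene brass [622.9 131.4] [613 125  20  15  65] [1.1533 0.9879 0.025 ]
scene brass [113.6 160.9] [ 93 149  41  25  67] [-0.2636 -0.0252  0.025 ]
scene brass [ 58.9 192.6] [ 49 185  22  15  32] [-0.2735 -0.2284  0.025 ]
[... 3179 characters left out ...]
.03, 1.89, -0.65, 1.68, -2.5]]
0.35 0.05 -30 [[0.41, -0.13, 1.93, -0.48, 1.57, 0.47], None]
0.35 0.05 -15 [[0.22, -0.25, 1.96, -0.26, 1.5, 0.25], None]
0.35 0.05 0 [[-0.02, -0.31, 1.98, -0.0, 1.48, -0.02], None]
0.35 0.05 15 [[-0.26, -0.31, 2.0, 0.25, 1.52, -0.29], None]
0.35 0.05 30 [[-0.47, -0.23, 2.01, 0.46, 1.61, -0.51], None]
0.35 0.05 45 [[-0.63, -0.1, 2.02, 0.62, 1.72, -0.69], [-0.63, -0.1, 2.02, 0.62, 1.72, 2.45]]
0.35 0.05 60 [[-0.73, 0.08, 2.01, 0.73, 1.83, -0.84], [-0.73, 0.08, 2.01, 0.73, 1.83, 2.31]]
0.35 0.05 75 [[-0.79, 0.27, 2.0, 0.82, 1.93, -0.95], [-0.79, 0.27, 2.0, 0.82, 1.93, 2.19]]
0.35 0.05 90 [[-0.8, 0.48, 1.98, 0.89, 2.04, -1.06], [-0.8, 0.48, 1.98, 0.89, 2.04, 2.09]]
```

```bash
cat >> h.py <<'E'
def ori(t):
    z=np.array([0,np.sin(t),-np.cos(t)]); y=np.array([1.,0,0])
    return np.c_[np.cross(y,z),y,z]
def tcp(g,O): return (np.asarray(g,float)+O[:,2]*.019)
XS=0.461; YF=0.070; SG=0.115; T0=np.radians(-40)
E
python3 - <<'E'
from plant import robot
from h import *
O=ori(T0)
g=np.array([XS,YF+SG,0.024])
print(robot.read_clock())
robot.movep(tcp(g,O)-O[:,2]*.12,O); print(robot.read_clock())
p=robot.read_camera("wrist"); cv2.imwrite("pics/w1.png",p["img"][:,:,::-1])
# overlay predicted stamp axis/head
im=p["img"][:,:,::-1].copy()
pts=np.array([[XS,YF,.036],[XS-.018,YF,.036],[XS+.018,YF,.036],[XS,YF+.15,.036],[XS,YF+.064,.036],g])
uv=cv2.projectPoints(pts,p["rvec"],p["tvec"],p["mtx"],None)[0].reshape(-1,2)
for u in uv: cv2.drawMarker(im,tuple(int(v) for v in u),(0,255,0),0,12,1)
cv2.imwrite("pics/w1o.png",im); print(uv.round(0).tolist())
# arc IK check
q0=None
for th in range(0,91,10):
    c,s=np.cos(np.radians(th)),np.sin(np.radians(th)); dy,dz=SG,.024
    gg=[XS,YF+dy*c-dz*s,dy*s+dz*c]; Oo=ori(T0+np.radians(th))
    print(th,np.round(robot.solve_ik(tcp(gg,Oo).tolist(),Oo.tolist()),2))
E
```

```text
1.1
2.4917
[[318.0, 306.0], [301.0, 306.0], [336.0, 306.0], [319.0, 220.0], [318.0, 278.0], [319.0, 234.0]]
0 [ 0.62  0.42  1.54 -0.55  1.62  0.72]
10 [ 0.54  0.29  1.6  -0.44  1.55  0.62]
20 [ 0.45  0.18  1.64 -0.31  1.48  0.5 ]
30 [ 0.33  0.08  1.69 -0.17  1.43  0.35]
40 [ 0.18  0.    1.72 -0.    1.41  0.18]
50 [ 0.02 -0.04  1.75  0.18  1.43 -0.  ]
60 [-0.14 -0.05  1.77  0.35  1.47 -0.18]
70 [-0.29 -0.01  1.78  0.5   1.54 -0.35]
80 [-0.43  0.06  1.78  0.63  1.62 -0.5 ]
90 [-0.54  0.15  1.77  0.73  1.71 -0.62]
```

View pics/w1o.png

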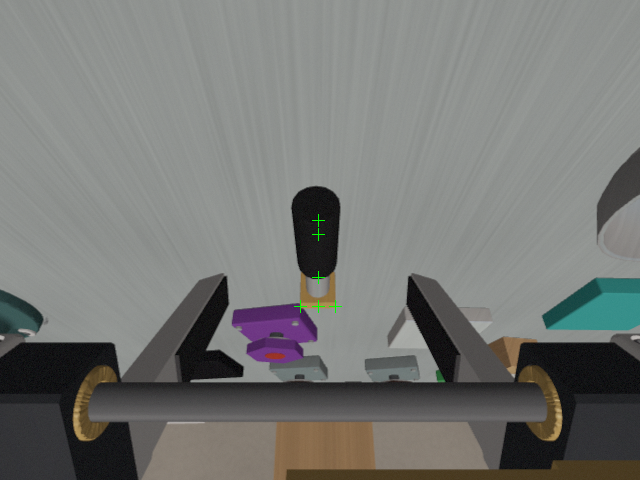

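The wrist view agrees with the estimate: the stamp axis is at column 317 against 318 predicted, the handle/neck joint is at row 278, and the head edge is at row 306. Next I grasp and lift along the arc.

```bash
sed -i 's/XS=0.461/XS=0.4603/' h.py; python3 - <<'E'
from plant import robot
from h import *
O=ori(T0); g=np.array([XS,YF+SG,0.024])
print(robot.move_straight(tcp(g,O),vel=.1,guard=8)); print(robot.read_eef_pos().round(4),robot.read_wrist_force().round(2))
robot.gripper_to(0.03)
print(robot.read_clock(),robot.read_width(),robot.read_eef_pos().round(4),robot.read_wrist_force().round(2))
p=robot.read_camera("top"); cv2.imwrite("pics/t1.png",p["img"][:,:,::-1])
m=robot.regions_of("stamp",p)[:1]
for d in m: print(d["pixel"],d["confidence"])
im=p["img"][230:340,160:320,::-1]; cv2.imwrite("pics/t1c.png",cv2.resize(im,None,fx=4,fy=4))
E
```

```text
False
[0.4608 0.1734 0.01  ] [0.45 0.08 0.25]
4.825 0.035242823396093366 [0.4603 0.1728 0.0094] [0.94 0.97 0.38]
[220.1, 284.4] 0.69
```

View pics/t1c.png

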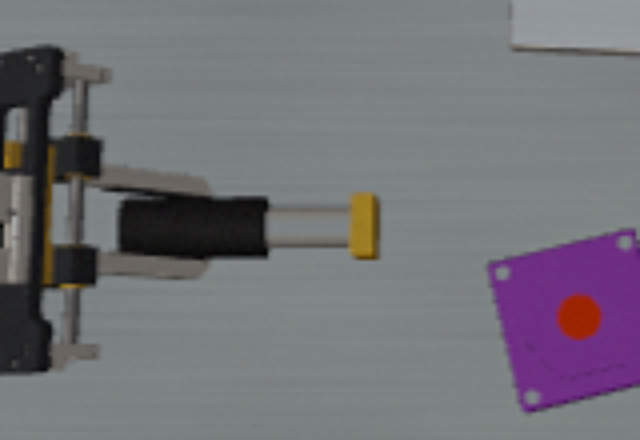

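```bash
cat > arc.py <<'E'
import sys
from plant import robot
from h import *
for th in map(int,sys.argv[1:]):
    c,s=np.cos(np.radians(th)),np.sin(np.radians(th)); dy,dz=SG,.0234
    gg=[XS,YF+dy*c-dz*s,dy*s+dz*c]; Oo=ori(T0+np.radians(th))
    robot.move_straight(tcp(gg,Oo),vel=.08,frame=Oo)
    print(th,robot.read_eef_pos().round(4)-tcp(gg,Oo).round(4),robot.read_wrist_force().round(2),robot.read_wrist_torque().round(2))
print(robot.read_clock())
p=robot.read_camera("scene"); im=p["img"][150:290,240:440,::-1]; cv2.imwrite(f"pics/s_{th}.png",cv2.resize(im,None,fx=4,fy=4))
E
python3 arc.py 10 20 30
```

```text
10 [ 0.e+00 -1.e-04  2.e-04] [ 0.6  -0.25 -3.23] [ 0.65  0.11 -0.03]
20 [-0.0008 -0.0002 -0.0013] [-0.51 -0.32 -2.95] [ 0.39  0.06 -0.01]
30 [-0.0009  0.     -0.0016] [-0.43  0.43 -2.92] [ 0.29  0.1  -0.01]
6.0417
```

View pics/s_30.png

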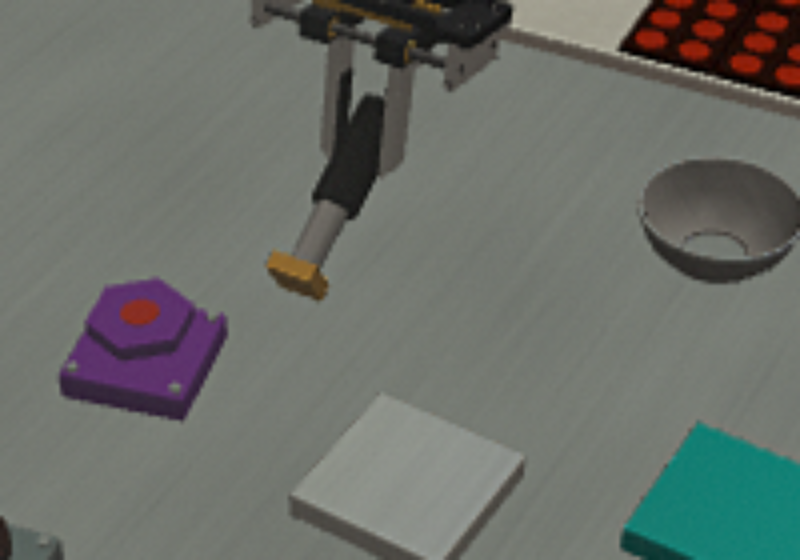

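```bash
python3 - <<'E'
from plant import robot
from h import *
print(robot.read_eef_pos().round(4),robot.read_wrist_force().round(2),robot.read_wrist_torque().round(2))
b=robot.read_eef_pos()
robot.wait(.1);print(robot.read_eef_pos().round(4),robot.read_wrist_force().round(2),robot.read_wrist_torque().round(2))
c,s=np.cos(np.radians(30)),np.sin(np.radians(30));Oo=ori(T0+np.radians(30));g=tcp([XS,YF+SG*c-.0234*s,SG*s+.0234*c],Oo)
for d in (.001,.002,.003):
    robot.move_straight(g-[0,0,d],vel=.03); print(d,robot.read_eef_pos().round(4),robot.read_wrist_force().round(2),robot.read_wrist_torque().round(2))
print(robot.read_clock())
E
```

```text
[0.459 0.155 0.057] [-0.4   0.29 -3.06] [0.18 0.09 0.02]
[0.459  0.1554 0.057 ] [-0.23 -0.72 -3.45] [0.21 0.07 0.01]
0.001 [0.4599 0.1551 0.0573] [ 0.03  0.24 -2.58] [ 0.23  0.05 -0.02]
0.002 [0.4603 0.1547 0.0571] [ 0.55  0.27 -2.65] [ 0.27  0.11 -0.  ]
0.003 [0.4605 0.1546 0.0564] [-0.66 -0.57 -1.16] [0.17 0.13 0.03]
6.9417
```

```bash
cat > arc2.py <<'E'
import sys
from plant import robot
from h import *
off=float(sys.argv[1])
def rd(f,n=12):
    v=[]
    for _ in range(n): v.append(f()); 
    return np.mean(v,0)
print(robot.read_clock(),rd(robot.read_wrist_force).round(2),robot.read_clock())
for th in map(int,sys.argv[2:]):
    c,s=np.cos(np.radians(th)),np.sin(np.radians(th)); dy,dz=SG,.0234
    gg=[XS,YF+dy*c-dz*s,dy*s+dz*c]; Oo=ori(T0+np.radians(th))
    for k in range(4):
        robot.move_straight(tcp(gg,Oo)-[0,0,off],vel=.08 if k==0 else .03,frame=Oo)
        F=rd(robot.read_wrist_force)
        print(th,off,(rd(robot.read_eef_pos)-tcp(gg,Oo)).round(4),F.round(2),rd(robot.read_wrist_torque).round(2))
        if F[2]<-1.9: off+=.001
        elif F[2]>2: off-=.001
        else: break
print(robot.read_clock())
p=robot.read_camera("scene"); im=p["img"][150:290,240:440,::-1]; cv2.imwrite(f"pics/s_{th}.png",cv2.resize(im,None,fx=4,fy=4))
E
python3 arc2.py .003 30 40 50
```

```text
6.9417 [-0.66 -0.57 -1.16] 6.9417
30 0.003 [ 0.0002  0.0001 -0.0028] [ 0.09  1.4  -0.98] [ 0.31  0.08 -0.01]
40 0.003 [ 0.0003 -0.0012 -0.003 ] [ 0.61 -0.32 -1.56] [-0.18 -0.14  0.04]
50 0.003 [ 0.0002  0.0004 -0.0029] [-0.29  1.3   1.46] [0.07 0.04 0.  ]
7.9417
```

View pics/s_50.png

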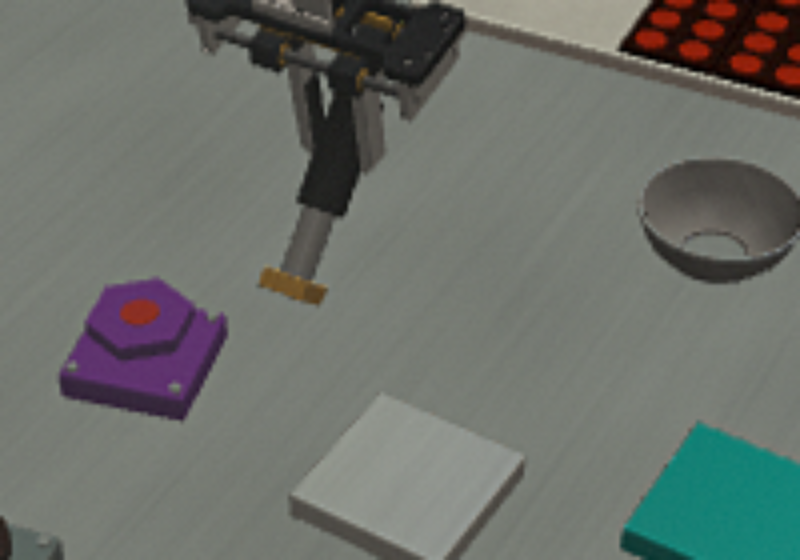

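```bash
python3 arc2.py .003 60 70 80
```

```text
7.9917 [-0.02  0.41  2.19] 7.9917
60 0.003 [ 0.0002  0.0018 -0.0016] [-1.16  3.6   8.46] [0.8  0.46 0.05]
60 0.002 [-0.0001  0.0018 -0.0016] [-0.79  2.86  5.46] [ 0.65  0.27 -0.01]
60 0.001 [-0.0001  0.0009 -0.0011] [0.71 2.71 2.84] [0.55 0.13 0.01]
60 0.0 [-0.0005 -0.0005 -0.001 ] [ 0.55  0.06 -1.86] [-0.16 -0.01 -0.01]
70 0.0 [ 0.0004 -0.0007  0.0003] [-0.14  1.69  3.3 ] [ 0.45  0.03 -0.02]
70 -0.001 [-0.0005 -0.0002  0.0001] [-0.01 -0.37 -2.56] [-0.54  0.02 -0.04]
70 0.0 [-0.0003  0.0002 -0.0001] [-0.61 -0.21 -1.16] [-0.34  0.28  0.11]
80 0.0 [ 0.0012 -0.0003  0.0014] [0.54 1.09 4.76] [ 0.51 -0.05 -0.08]
80 -0.001 [0.0005 0.0002 0.0013] [1.55 0.44 1.55] [ 0.01 -0.31 -0.16]
10.6167
```

View pics/s_80.png

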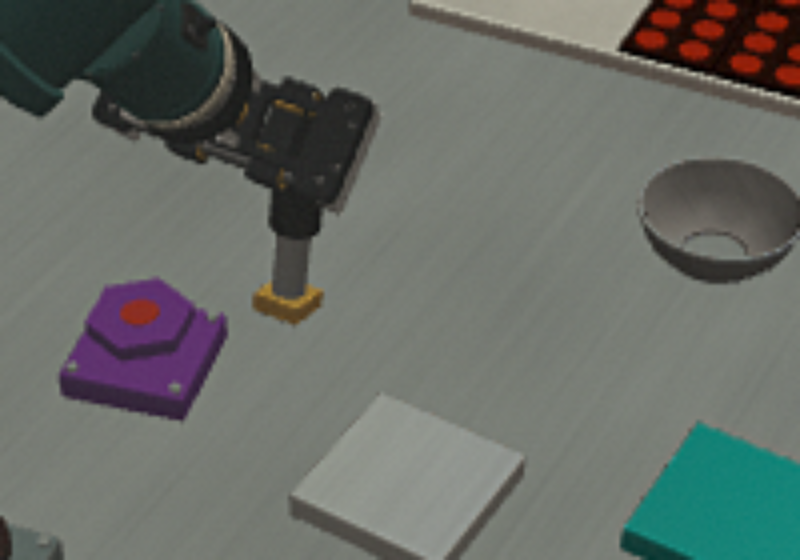

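```bash
python3 arc2.py -.001 85; python3 - <<'E'
import cv2
from plant import robot
from h import *
p=robot.read_camera("scene"); im=p["img"][:,:,::-1].copy(); im=cv2.resize(im[180:240,280:350],None,fx=8,fy=8,interpolation=2)
for dx,dy in [(-.018,-.018),(.018,-.018),(.018,.018)]:
    uv=cv2.projectPoints(np.array([[XS+dx,.052+dy,0],[XS+dx,.052+dy,.15]]),p["rvec"],p["tvec"],p["mtx"],None)[0].reshape(-1,2)
    uv=(uv-[280,180]+.5)*8; cv2.line(im,tuple(uv[0].astype(int).tolist()),tuple(uv[1].astype(int).tolist()),(0,255,0),1)
cv2.imwrite("pics/tilt.png",im)
E
```

```text
10.6667 [0.98 1.04 2.73] 10.6667
85 -0.001 [ 0.0006 -0.0002  0.0019] [1.33 1.04 3.22] [ 0.41 -0.15 -0.11]
85 -0.002 [0.0001 0.0001 0.0019] [ 1.63 -0.4   1.48] [-0.09 -0.25 -0.2 ]
11.1833
```

View pics/tilt.png

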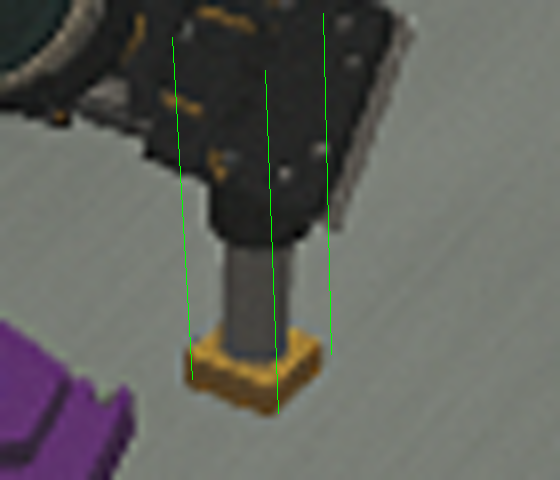

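```bash
python3 arc2.py -.002 88 90; python3 - <<'E'
from plant import robot
from h import *
robot.gripper_to(0.05)
print(robot.read_clock(),robot.read_wrist_force().round(2))
robot.gripper_to(0.08)
O=robot.read_tool_rot(); b=robot.read_eef_pos()
robot.move_straight(b-O[:,2]*.12,vel=.2)
print(robot.read_clock(),robot.read_wrist_force().round(2))
for n,(r0,r1,c0,c1) in dict(scene=(160,240,270,370),top=(230,330,180,320)).items():
    p=robot.read_camera(n); cv2.imwrite(f"pics/up_{n}.png",cv2.resize(p["img"][r0:r1,c0:c1,::-1],None,fx=5,fy=5,interpolation=2))
    for d in robot.regions_of("stamp",p)[:1]:
        m=d["pixels"]; v,u=np.nonzero(m); print(n,d["pixel"],d["confidence"],u.min(),u.max(),v.min(),v.max(),(u.mean()).round(1),v.mean().round(1))
    uv=cv2.projectPoints(np.array([[XS,.052,0],[XS,.052,.15]]),p["rvec"],p["tvec"],p["mtx"],None)[0].reshape(-1,2);print("pred foot/top",uv.round(1).tolist())
E
```

```text
11.2833 [1.8  0.35 1.16] 11.2833
88 -0.002 [ 0.     -0.0002  0.0023] [ 0.39 -0.15  4.65] [ 0.25 -0.05 -0.07]
88 -0.003 [-0.0004 -0.      0.0024] [ 0.49 -0.63 -0.59] [-0.42 -0.06 -0.08]
90 -0.003 [-0.0002 -0.0002  0.0026] [-0.4  -0.19  0.08] [-0.31  0.01  0.02]
12.0333
12.5417 [-0.45  0.02 -0.18]
13.9417 [ 0.38  0.14 -0.05]
scene [307.7, 207.3] 0.86 303 319 181 232 310.8 207.7
pred foot/top [[312.2, 225.4], [310.5, 182.6]]
top [259.7, 280.9] 0.73 251 271 273 294 261.4 283.8
pred foot/top [[261.5, 287.4], [256.4, 280.7]]
```

View pics/up_scene.png

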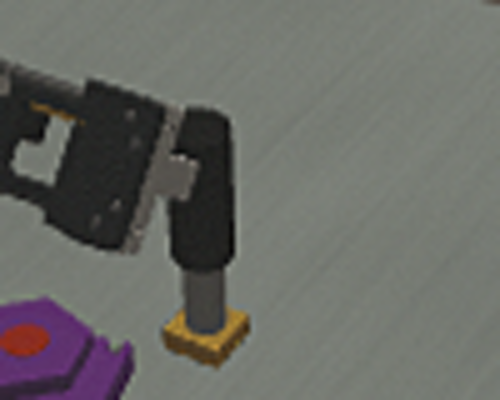

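View pics/up_top.png

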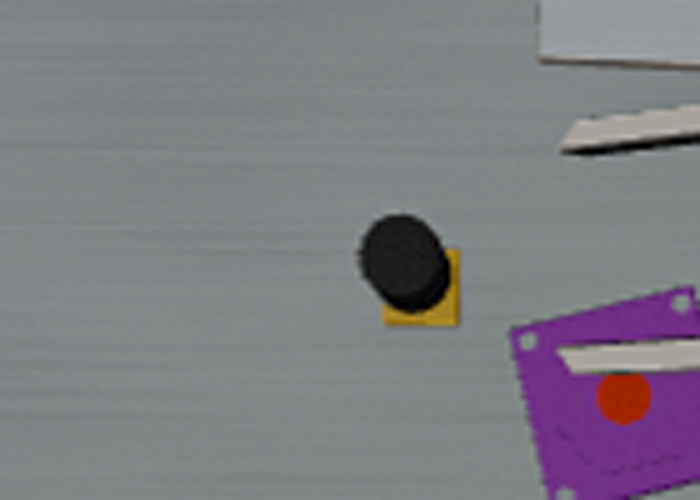

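```bash
python3 - <<'E'
from plant import robot
from h import *
from scipy.optimize import least_squares
pt=robot.read_camera("top")
print("top-disc z.15",ray(pt,[180+402/5-.5+.1,230+256/5-.5+.1],.15).round(4))
print("head BR corner z.014",ray(pt,[[180+460/5-.4,230+326/5-.4]],.014).round(4))
ps=robot.read_camera("scene")
print("scene top disc",ray(ps,[270+205/5-.4,160+118/5-.4],.15).round(4), "front head corner z0",ray(ps,[[270+216/5-.4,160+367/5-.4]],0).round(4),"head left/right corner z.014",ray(ps,[[270+163/5-.4,160+332/5-.4],[270+250/5-.4,160+325/5-.4]],.014).round(4))
O=ori(0.)
print(robot.solve_ik(tcp([XS,.045,.118],O).tolist(),O.tolist()))
E
```

```text
top-disc z.15 [[0.46   0.0444 0.15  ]]
head BR corner z.014 [[0.4416 0.0269 0.014 ]]
scene top disc [[0.4618 0.05   0.15  ]] front head corner z0 [[0.4786 0.0254 0.    ]] head left/right corner z.014 [[0.4459 0.0225 0.014 ]
 [0.4852 0.0519 0.014 ]]
[-2.52347596e-02 -6.22271635e-02  1.73508121e+00 -4.44089210e-16
  1.46873861e+00 -2.52347596e-02]
```

```bash
python3 - <<'E'
from plant import robot
from h import *
O=ori(0.)
b=robot.read_eef_pos(); robot.gripper_to(.09)
robot.move_straight(b+[0,0,.14],vel=.3); print(robot.read_clock())
t=tcp([.460,.0447,.115],O)
robot.movep(t+[0,0,.15],O); print(robot.read_clock())
p=robot.read_camera("wrist"); im=p["img"][:,:,::-1].copy()
uv=cv2.projectPoints(np.array([[.46,.0447,.15],[.46,.0447+.018,.15],[.46+.018,.0447,.15]]),p["rvec"],p["tvec"],p["mtx"],None)[0].reshape(-1,2)
for u in uv: cv2.drawMarker(im,tuple(int(v) for v in u),(0,255,0),0,8,1)
cv2.imwrite("pics/w2.png",im); print(uv)
E
```

```text
15.2583
16.0333
[[320.26211124 237.28124684]
 [320.33900202 214.46385998]
 [343.64823692 237.32467838]]
```

View pics/w2.png

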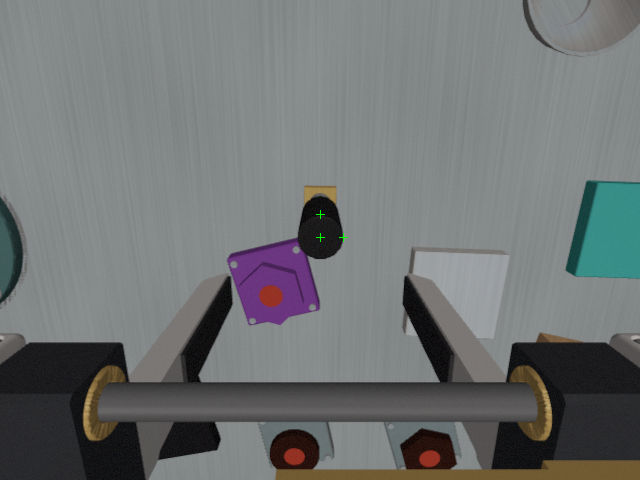

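The stamp's top disc is centred at (320,237), right on the prediction. Descending to grip.

```bash
python3 - <<'E'
from plant import robot
from h import *
O=ori(0.)
p=robot.read_camera("wrist")
im=p["img"].astype(int)
red=((im[...,0]>130)&(im[...,1]<90)&(im[...,2]<80)).astype(np.uint8)
k,l,s,c=cv2.connectedComponentsWithStats(red)
for i in range(1,k):
    if s[i,4]>60: print("red",c[i].round(1),s[i,4],ray(p,c[i],.05)[0].round(4))
# plate (partly hidden by finger): top face corners by eye
print("plate corners",ray(p,[[412,248],[508,254],[494,338]],.02).round(4))
t=tcp([.460,.0447,.115],O)
print(robot.move_straight(t,vel=.15,guard=8)); print(robot.read_eef_pos().round(4),robot.read_wrist_force().round(2))
robot.gripper_to(.03); robot.wait(.1)
print(robot.read_clock(),robot.read_width(),robot.read_eef_pos().round(4),robot.read_wrist_force().round(2),robot.read_wrist_torque().round(2))
E
```

```text
red [270.3 294.9] 389 [ 0.4059 -0.0521  0.05  ]
red [294.2 455.6] 240 [ 0.4281 -0.275   0.05  ]
red [429.7 457.4] 243 [ 0.6001 -0.2775  0.05  ]
plate corners [[ 0.5659 -0.0076  0.02  ]
 [ 0.6766 -0.0148  0.02  ]
 [ 0.675  -0.1241  0.02  ]]
False
[0.4608 0.0445 0.097 ] [ 0.34  0.34 -0.17]
18.2583 0.03597384555902623 [0.46   0.0447 0.096 ] [-0.46  0.22 -0.95] [-0.1  -0.03  0.01]
```

```bash
cat > press.py <<'E'
import sys
from plant import robot
from h import *
x,y=map(float,sys.argv[1:3])
def rd(n=6):
    v=[];e=[]
    for _ in range(n): robot.wait(.02); v.append(robot.read_wrist_force()); e.append(robot.read_eef_pos())
    return np.mean(v,0),np.mean(e,0)
b=robot.read_eef_pos(); O=ori(0.)
robot.move_straight([b[0],b[1],.196],vel=.15); robot.move_straight([x,y,.196],vel=.2)
robot.move_straight([x,y,.152],vel=.1); robot.wait(.2)
F0,e=rd(10); print("free",F0.round(2),e.round(4),robot.read_clock(),robot.read_tool_rot()[:,2].round(4))
z=.1415
robot.move_straight([x,y,z],vel=.02)
for k in range(6):
    F,e=rd(8); f=F[2]-F0[2]; d=(f-1)/1.2
    print("cmd",round(z,4),"F",(F-F0).round(2),"est depth mm",round(d,2),"by pos",round((.146-e[2])*1e3,2),e.round(4))
    if abs(d-6)<.7: break
    z-=np.clip((6-d)*.0009,-.002,.002); robot.move_straight([x,y,z],vel=.01)
robot.wait(.4)
F,e=rd(8); print("hold",(F-F0).round(2),e.round(4))
im=robot.read_camera("scene")["img"][220:350,180:360,::-1]; cv2.imwrite(f"pics/press{x:.2f}.png",cv2.resize(im,None,fx=4,fy=4))
robot.move_straight([x,y,.156],vel=.03); robot.move_straight([x,y,.196],vel=.15); print(robot.read_clock())
E
python3 press.py .429 -.2735
```

```text
free [ 0.02  0.06 -3.03] [ 0.4293 -0.2738  0.1528] 21.7833 [ 8.e-04 -6.e-04 -1.e+00]
cmd 0.1415 F [-0.86  0.27  5.75] est depth mm 3.96 by pos 3.84 [ 0.4292 -0.2737  0.1422]
cmd 0.1397 F [-0.64  0.35  7.96] est depth mm 5.8 by pos 5.8 [ 0.4292 -0.2737  0.1402]
hold [-0.75  0.4   8.15] [ 0.4292 -0.2737  0.1402]
24.75
```

```bash
ls pics
```

```text
press0.43.png
s_30.png
s_50.png
s_80.png
s_85.png
s_90.png
scene0.png
scene0c.png
t1.png
t1c.png
tilt.png
top0.png
top0c.png
up_scene.png
up_top.png
w1.png
w1o.png
w2.png
```

View pics/press0.43.png

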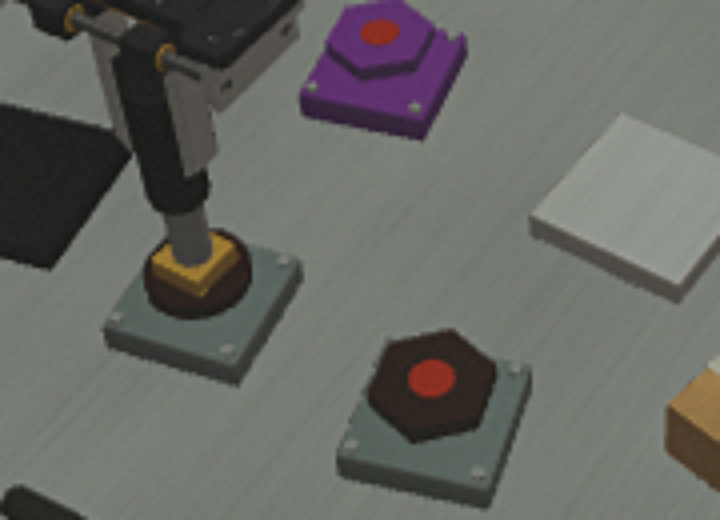

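The head sits in the middle of the round bar. Force gives 8.1 N, or 5.9 mm down, and position gives 5.8 mm. Now the hex bar, as one stroke to the same level.

```bash
sed -i 's/^z=.1415/z=.1397/' press.py; python3 press.py .6004 -.2760
```

```text
free [-0.2   0.01 -2.69] [ 0.6008 -0.2762  0.1529] 26.9667 [ 9.e-04 -6.e-04 -1.e+00]
cmd 0.1397 F [-1.1   0.45  7.27] est depth mm 5.23 by pos 5.34 [ 0.6006 -0.2761  0.1407]
cmd 0.139 F [-0.75  0.68  8.08] est depth mm 5.9 by pos 6.26 [ 0.6006 -0.2761  0.1397]
hold [-1.01  0.54  8.38] [ 0.6006 -0.2761  0.1398]
29.9667
```

View pics/press0.60.png

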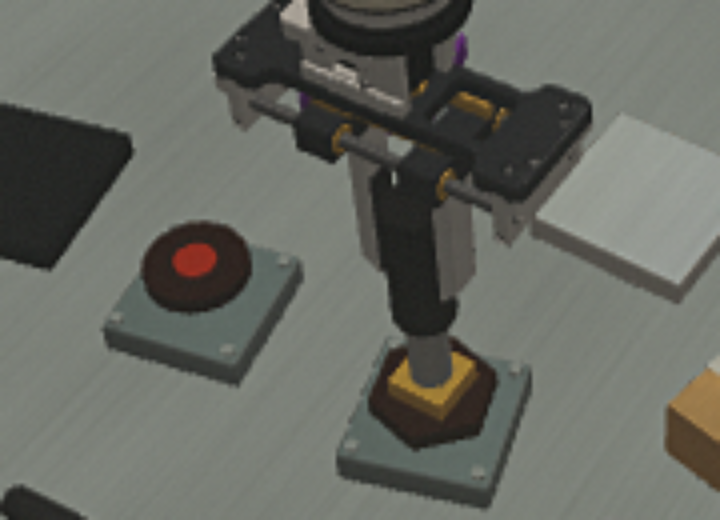

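Hex bar pressed centrally: 8.1–8.4 N, about 6 mm. The round bar has sprung back with its red mark visible. Next I stand the stamp on the aluminium plate.

```bash
python3 - <<'E'
from plant import robot
from h import *
x,y=.6220,-.0665
robot.move_straight([x,y,.196],vel=.2); robot.move_straight([x,y,.124],vel=.1); robot.wait(.3)
v=[]
for _ in range(10): robot.wait(.02); v.append(robot.read_wrist_force())
F0=np.mean(v,0); print(F0.round(2),robot.read_eef_pos().round(4))
print(robot.move_straight([x,y,.1135],vel=.01,guard=3.0))
v=[];e=[]
for _ in range(10): robot.wait(.02); v.append(robot.read_wrist_force()); e.append(robot.read_eef_pos())
print((np.mean(v,0)-F0).round(2),np.mean(e,0).round(4),robot.read_clock())
p=robot.read_camera("top"); cv2.imwrite("pics/pl_top.png",cv2.resize(p["img"][170:270,250:380,::-1],None,fx=6,fy=6,interpolation=2))
p=robot.read_camera("scene"); cv2.imwrite("pics/pl_scene.png",cv2.resize(p["img"][200:300,290:400,::-1],None,fx=6,fy=6,interpolation=2))
E
```

```text
[-0.09 -0.12 -2.9 ] [ 0.6221 -0.0665  0.1242]
True
[ 0.33 -0.04  8.7 ] [ 0.6219 -0.0665  0.116 ] 33.4333
```

View pics/pl_scene.png

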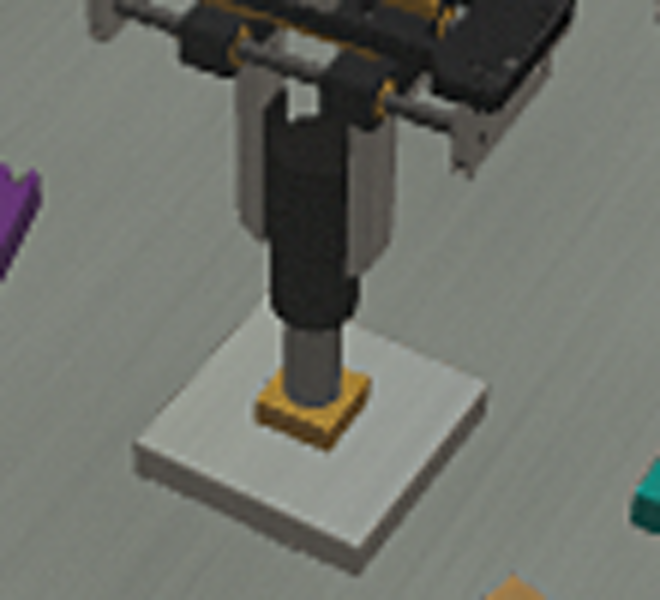

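```bash
python3 - <<'E'
from plant import robot
from h import *
p=robot.read_camera("scene")
f=lambda l,z: ray(p,[[290+(a+.5)/6-.5,200+(b+.5)/6-.5] for a,b in l],z).round(4)
w=f([(135,447),(362,549),(488,392)],.02); print(w,"centre",(w[0]+w[2])/2)
h=f([(257,420),(328,450),(371,392)],.02); print(h,"foot",(h[0]+h[2])/2)
E
```

```text
[[ 0.5695 -0.1238  0.02  ]
 [ 0.6779 -0.1253  0.02  ]
 [ 0.6825 -0.0217  0.02  ]] centre [ 0.626   -0.07275  0.02   ]
[[ 0.6058 -0.0849  0.02  ]
 [ 0.6399 -0.0849  0.02  ]
 [ 0.6395 -0.0466  0.02  ]] foot [ 0.62265 -0.06575  0.02   ]
```

View pics/pl_top.png

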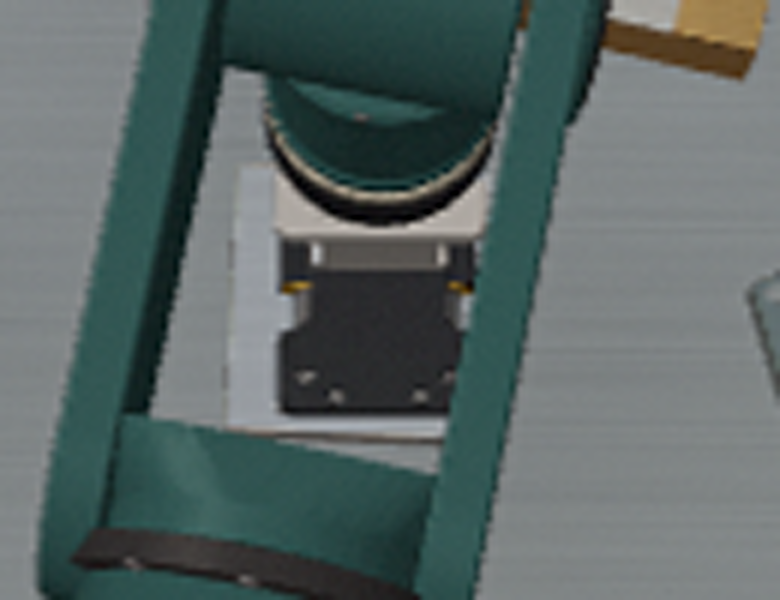

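```bash
python3 - <<'E'
from plant import robot
from h import *
b=robot.read_eef_pos()
x,y=.6220,-.0665
robot.move_straight([x,y,b[2]+.0004],vel=.01); print(robot.read_wrist_force().round(2))
robot.gripper_to(.09); 
robot.move_straight([x,y,.26],vel=.2); robot.move_straight([.45,.15,.30],vel=.25)
print(robot.read_clock())
p=robot.read_camera("top"); cv2.imwrite("pics/f_top.png",cv2.resize(p["img"][110:330,150:500,::-1],None,fx=2.2,fy=2.2,interpolation=2))
cv2.imwrite("pics/f_topc.png",cv2.resize(p["img"][180:260,270:370,::-1],None,fx=7,fy=7,interpolation=2))
p=robot.read_camera("scene"); cv2.imwrite("pics/f_scene.png",cv2.resize(p["img"][170:410,190:480,::-1],None,fx=2.5,fy=2.5,interpolation=2))
print(robot.read_wrist_force().round(2))
E
```

```text
[0.73 0.4  0.2 ]
37.1417
[ 0.28 -0.1  -0.21]
```

View pics/f_topc.png

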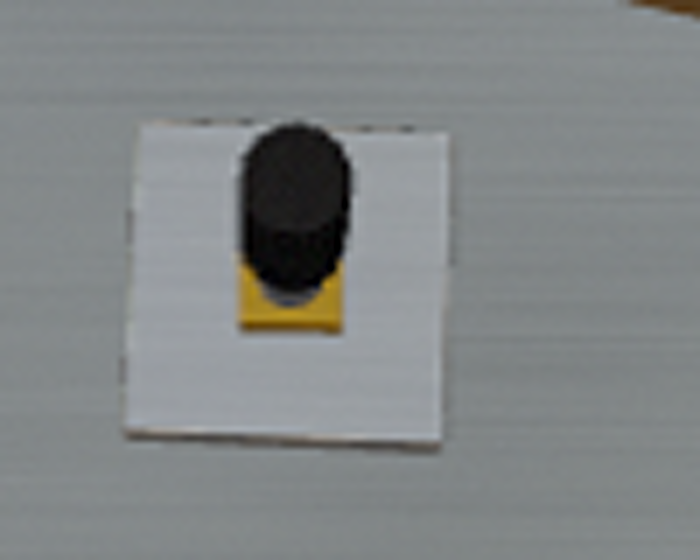

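View pics/f_scene.png

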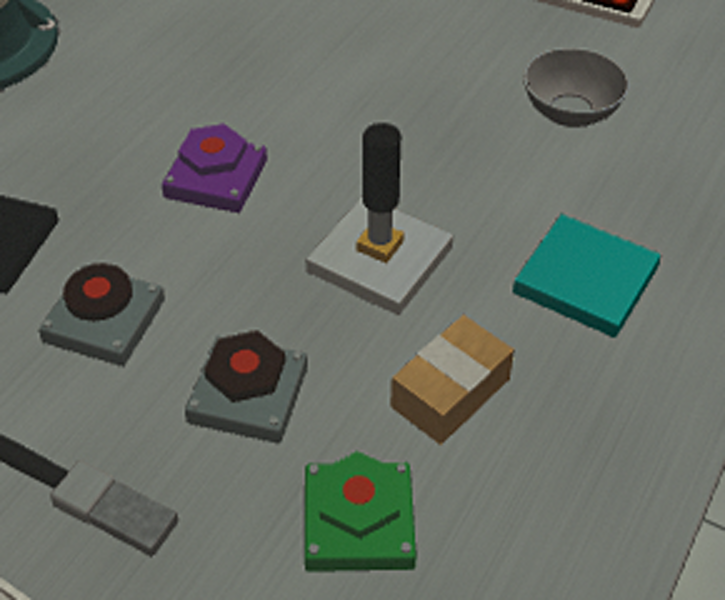

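View pics/f_top.png

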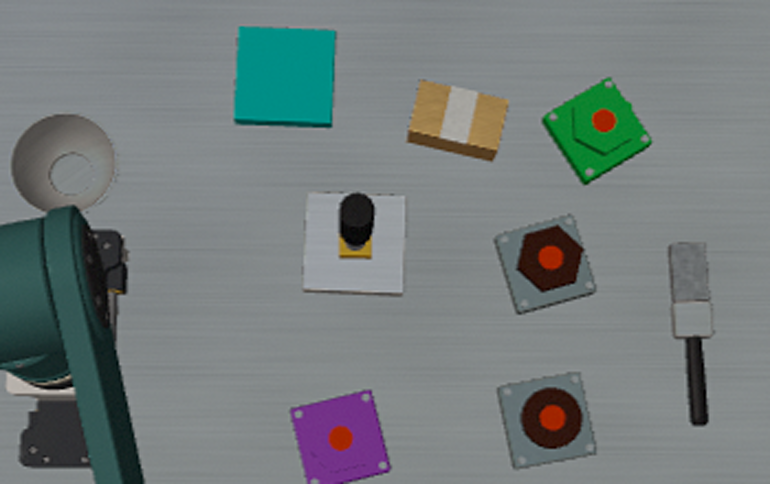

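The head is centred on the plate: head centre is about (291,281) in the crop against plate centre (288,282), so about 1 mm off. The bowl, brush, carton and decoys are where they were.

```bash
python3 -c "
from plant import robot
print(robot.read_clock()); robot.finish_job()"
```

```text
37.2417
the job is handed in; nothing more can be done
```

The job is done and handed in at 37 s of the 67 s allowed. The stamp stands upright in the middle of the cold plate, released, with the arm clear of everything.

- **Raising the stamp:** I gripped the handle and swung it up about the head's edge until it stood flat. I let go, checked it in the cameras, and gripped it again from above. Between 10° and 30° the wrist carried about 3 N, close to the stamp's whole weight. The head may therefore have been a millimetre or two off the bench there; I lowered it and kept the head loaded on the bench from then on.
- **Round bar:** pressed centrally to about 5.9 mm (8.1 N by force, 5.8 mm by position). It sprang back.
- **Hex bar:** pressed centrally to about 6 mm (8.1–8.4 N by force, 6.2 mm by position). It also sprang back. Neither bar came near its stop.
- **Both presses:** each one paused briefly about a millimetre or two short of full depth before the final small push.
- **Cold plate:** set down under a force guard, with about 9 N at contact, which I relaxed before opening the fingers. The top view puts the foot about 1 mm from the middle. A rougher hand reading from the scene camera disagreed, showing an offset of 3 mm in x and 7 mm in y. I went with the top view because that camera had agreed with the robot's own position earlier.
- **Bystanders:** the bowl, brush, carton and look-alikes looked unmoved by eye in the last pictures.

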